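Flip the tea box open

ROBOT

A 7-joint arm with a two-finger parallel gripper is mounted at the origin on a cart in front of the work surface, level with it; the furniture and walls round the work are solid. World frame = base frame: x ahead of the robot, y to its left, z up, the work surface at z = 0. Lengths are in m, angles in rad, forces in N, time in s.
With the tool pointing down it reaches from about 0.425 to 0.925 m from the base axis. Payload 6.8 kg.
Tool frame: the origin (TCP) lies midway between the tips of the shut fingers; the grasp point (between the pads) lies 19 mm behind it; z points along the fingers, y is the line along which they close (so a half turn about z gives the same grasp; the last joint's range is limited). The gripper opens to 85 mm and grips with 20 to 120 N. Pads are 22 mm wide; open, the fingers measure 114 mm over their backs; the gripper's body (76 mm by 85 mm) begins 54 mm behind the grasp point. The pads swing forward as they close: fully open they stand 13 mm farther back than shut.
Start: joints at [1.132, 0.477, 0.022, 1.555, -0.011, 1.109, -0.083], TCP at [0.219, -0.638, 0.231] pointing down, gripper open.
Joint ranges: [-2.96, 2.96], [-0.34, 2.1], [-1.41, 1.46], [0.24, 2.44], [-1.37, 4.51], [0.17, 1.92], [-2.96, 2.96]. Speed limits (rad/s): [2.39, 2.39, 3.14, 3.14, 3.14, 3.14, 3.14].

INTERFACE

Orientations are given as a unit quaternion [w, x, y, z].
In Python, from station import readout, imaging, hand_in gives the robot as it stands.
- The arm moves only by the tool drive_tool, never from a script. Its argument "series" is a list of rows, each a list of 5 numbers: the shift along the tool's x, y, z in cm, then the turn about the tool's z in degrees, then the closure, from -1 (fully open) to 1 (shut). A call has 1 to 8 rows; each row shifts and turns the commanded pose from where the row before left it, along the tool's axes as they then stand; what a row does not reach is not made up. A row lasts 1/10 s, in which the tool goes at most 50 mm and 8.59 degrees, less where a joint would pass 70% of its speed; a pose out of reach is approached as far as the arm can. A call with a gripper value outside its range is refused whole. The fingers move at their own pace and stop on an object; "squeeze" is the grip in N (left out, the last holds). Time passes only in rows, so rows that do not move let the fingers close. It gives the time, the measured TCP pose, the force, the opening and the grip force at its end, in the units of the state.
- readout.get_obs(): the state, without advancing time (a new reading comes with each control period).
- imaging.read_camera(name): name is "scene" or "top"; returns the picture (480x640x3 uint8, red, green, blue); there is no depth.
- imaging.camera_model(name): a dict with "vfov" (degrees; the focal length in pixels is half the picture's height over the tangent of half this angle, whatever the lens; pixels are square), "cx", "cy" (the principal point, pixels), "xyz" and "orientation" of the camera in the world. Camera axes: x right, y down, z forward; pixel columns grow to the right and rows downward; lengths in m; the calibration is good to about 2 mm. A picture is of the moment at which its call begins. camera_model takes no time and is no camera call.
- hand_in(): hands the job in; it is judged then, once.
Trained networks look in the newest picture that a camera, given by its name, has taken for a name from the list of things; names that differ only in an ending like _2 or _b are one class to them, and where a whole thing is asked for, a point or a joint stands for the part that bears it (a point fixed in the world has none). Each returns a list of dicts, best first, with "conf" (0 to 1); they miss things now and then, are a little off and sometimes report something else, mostly with a low value. They report only what shows in the picture. A call takes as long as a camera call. They do not tell look-alikes from the thing itself.
- imaging.cut_out(thing, camera): "mask" (480x640 bool, what is visible of it) and "centre" ([column, row] in pixels, amid what is visible of it).
The state is a dict: "t": time; "q": joint angles; "joint_vel": joint speeds; "joint_torque": joint torques, N m; "eef_pos": TCP position; "tool_rot": TCP orientation; "contact_force": force on the tool from outside, world axes, zero at the start; "torque": the same for the moment, N m; "gripper_width": opening from 0.0 (shut) to 1.0 (fully open); "grasp_force": force on a finger pad.
Only numpy, scipy, OpenCV 4.12 (cv2) and the standard library are available. Lean on these libraries where they do the work, as an engineer would, in place of code of your own. Each camera call takes 0.05 s, during which the arm holds its last target. There are 200 camera calls.

TASK

First push the short tin sideways along the worktop, to the side where the spice jar stands, until no part of it stands in front of the tea box. Then flip the tea box's lid up by its front tab and right over past its balance point, so that it leans back and stays open by itself. Use only the fingertips or the outside of the fingers: pinch and lift nothing, keep the tin upright, leave the box where it stands and do not disturb the other things.

Things in the scene. Friction and masses are not known exactly. Their poses are not given: they have to be found in the camera images.
- tea_box: Dark wooden tea box with a flat hinged lid, standing loose on rubber feet, 1.2 kg; 95 deep (its x) x 160 wide (its y) x 88 mm high without the lid, 99 mm with it. Origin: centre of the underside, on the worktop. Its front, with the tab, faces its own -x (towards the robot, turned from the world axes by -0.35 to 0 rad); y is its left as the robot sees it, z up.
- tea_lid (a joint): Angle of the lid about the hinge along the top of the box's back: 0 shut, grows as the front rises, stops at 1.80 rad leaning back. The hinge turns freely: below about 1.5 rad the lid falls shut, above that it falls open to the stop. The lid is about 0.16 kg, 12 mm thick.
- tab_edge (a point): Middle of the lower front edge of the lid's tab: a wooden tongue 44 mm wide and 6 mm thick in the middle of the lid's front, reaching 28 mm out past the front of the box, with open space below it (underside 89 mm above the worktop when shut). It moves with the lid, 123 mm from the hinge line.
- lid_hinge (a point): Middle of the hinge line, on the top rear edge of the box: 47.5 mm behind the box's centre, 88 mm above the worktop. The hinge line runs along the box's y.
- tin: Short round food tin with a green label, 75 mm diameter, 58 mm high, about 0.26 kg, closed, standing loose just in front of the box's tab. Origin: centre of the underside.
- spice_jar: Spice jar with a green cap, 46 mm diameter, 106 mm high; bystander 20 to 40 mm beyond the left or the right end of the box (this varies). Origin: centre of the underside.
- salt_mill: Grey and clear mill, 44 mm diameter, 90 mm high; bystander 20 to 40 mm beyond the other end of the box. Origin: centre of the underside.
- mug: Mug with a grey pattern, 85 mm diameter, 82 mm high, with a handle; bystander on the left of the worktop. Origin: on its underside.
- teaspoon: Steel teaspoon, 130 mm long, 11 mm high, lying on the far left of the worktop; bystander. Origin: under its middle.
- dropper: Small brown dropper bottle, 33 mm diameter, 102 mm high; bystander at the back right. Origin: centre of the underside.
- kettle: Grey kettle, about 160 mm diameter, 228 mm high, fixed, at the back left, its handle pointing left. Origin: on its underside.
- microwave: Grey microwave oven, 240 deep x 360 wide x 262 mm high, fixed, at the back left with a baking tray on top. Origin: centre of the underside; its front faces its own -x.
Mind the look-alikes: they are no part of the job. Leave any black look-alike of the tin alone.

How it is judged:
On the way, in this order (a step that is already met when the one before it is completed fails the run):
1. the tin stands on the spice jar's side, clear of the box's front, while the lid is still shut (((y of tin in the frame of tea_box above 0.112 m and y of spice_jar in the frame of tea_box above 0 m) or (y of tin in the frame of tea_box below -0.112 m and y of spice_jar in the frame of tea_box below 0 m)) and value of joint tea_lid below 0.2 rad and angle between tin's own z axis and vertical below 0.1 rad), for 0.2 s.
2. the lid is past its balance point (value of joint tea_lid above 1.6 rad), for 0.1 s.
At the end, for the whole second after the job is handed in: The lid leans back at its stop (over 1.7 rad) and is still, the tin stands upright on the worktop with its centre more than 112 mm from the box's centre line on the side of the spice jar (so beside the box's front), and the box stands within 30 mm of its first place (value of joint tea_lid above 1.7 rad and velocity of joint tea_lid between -0.1 and 0.1 rad/s and ((y of tin in the frame of tea_box above 0.112 m and y of spice_jar in the frame of tea_box above 0 m) or (y of tin in the frame of tea_box below -0.112 m and y of spice_jar in the frame of tea_box below 0 m)) and angle between tin's own z axis and vertical below 0.1 rad and height (world z) of tin between -0.01 and 0.01 m and linear speed of each of tin, tea_box below 0.02 m/s and distance of tea_box from where it was at the start of the episode below 0.03 m and angle between tea_box's own z axis and vertical below 0.05 rad); the robot touches nothing.
It fails at once if the tin is lifted or tipped (height (world z) of tin above 0.02 m or angle between tin's own z axis and vertical above 0.4 rad).
It fails at once if the tea box is lifted or tipped (height (world z) of tea_box above 0.015 m or angle between tea_box's own z axis and vertical above 0.2 rad).
It fails at once if the tea box is shoved more than 30 mm (distance of tea_box from where it was at the start of the episode above 0.03 m).
It fails at once if a bystander is moved more than 25 mm (distance of any of spice_jar, salt_mill, mug, teaspoon, dropper from where it was at the start of the episode above 0.025 m).
It fails at once if a bystander is knocked over (angle between any of spice_jar, salt_mill, mug, dropper's own z axis and vertical above 0.4 rad).
It also fails if it takes over 56 s, if anything falls off the work surface, if the arm or the gripper's body presses on something with over 40 N, if the wrist force passes 120 N, or if a joint passes its speed limit or range.

## Working session

There is one attempt and no reset: what is moved stays moved. The work goes in short steps, Python scripts to look and compute and a tool call to move; the robot and the scene stay as the last step left them, time stands still between calls to the robot, and variables do not carry over. Pictures are saved under pics/ and viewed, at most 10 in all, crops included, and the job is handed in when it is done.

Besides the shell and the picture viewer there is one more tool, called as name(argument=value, ...), one argument or row to a line, values as JSON. drive_tool: Moves the arm, as the interface text tells. Its arguments: {"type":"object","properties":{"series":{"type":"array"},"squeeze":{"type":"number"}},"required":["series"]}

```bash
mkdir -p pics; ls; cat > h.py <<'E'
import numpy as np,cv2
from scipy.spatial.transform import Rotation as R
from station import readout, imaging, hand_in
def cam(n):
    m=imaging.camera_model(n); f=240/np.tan(np.radians(m['vfov'])/2)
    q=m['orientation']; return f,m['cx'],m['cy'],np.array(m['xyz']),R.from_quat([q[1],q[2],q[3],q[0]]).as_matrix()
def pix2w(n,u,v,z):
    f,cx,cy,p,M=cam(n); d=M@np.array([(u-cx)/f,(v-cy)/f,1]); return p+d*(z-p[2])/d[2]
def w2pix(n,P):
    f,cx,cy,p,M=cam(n); c=(np.atleast_2d(P)-p)@M; return np.c_[cx+f*c[:,0]/c[:,2],cy+f*c[:,1]/c[:,2]]
E
python3 - <<'E'
from h import *
a=imaging.read_camera('scene');b=imaging.read_camera('top')
for n,i in (('scene',a),('top',b)):
    cv2.imwrite(f'pics/{n}0.png',i[:,:,::-1]); print(imaging.camera_model(n))
for t in ['tea_box','tab_edge','tin','spice_jar','salt_mill']:
    for n in ('scene','top'):
        for d in imaging.cut_out(t,n): print(t,n,d['conf'],d['centre'],d['mask'].sum())
o=readout.get_obs(); print(o)
E
```

```text
pics
{'vfov': 52.05764824626216, 'cx': 321.2018043928856, 'cy': 240.93704284167902, 'xyz': array([-0.16927848,  0.5509267 ,  0.95783325]), 'orientation': array([ 0.1677235 , -0.41456004,  0.82110516, -0.35467606])}
{'vfov': 47.54453189999648, 'cx': 323.7374263986866, 'cy': 234.6131066923349, 'xyz': array([ 0.44451764, -0.0160381 ,  1.37856945]), 'orientation': array([-0.02958584,  0.71343283, -0.69861964,  0.0454849 ])}
tea_box scene 0.79 [360.0, 223.5] 3079
tea_box top 0.75 [363.8, 244.4] 3240
tab_edge scene 0.6 [223.6, 342.5] 298
tab_edge scene 0.56 [362.8, 215.2] 1713
tab_edge top 0.92 [366.4, 243.3] 3027
tin scene 0.76 [378.5, 299.8] 989
tin scene 0.74 [393.7, 259.3] 883
tin top 0.68 [370.5, 305.3] 795
tin top 0.62 [318.2, 332.8] 738
spice_jar scene 0.61 [409.9, 216.1] 617
spice_jar top 0.69 [416.6, 267.7] 414
salt_mill scene 0.7 [322.9, 245.4] 367
salt_mill scene 0.47 [200.1, 220.7] 8619
salt_mill top 0.71 [311.7, 244.0] 238
salt_mill top 0.25 [365.8, 247.7] 3074
{'t': 0.6, 'q': array([ 1.1319032 ,  0.47696253,  0.02239513,  1.55542914, -0.01151819,
        1.10932533, -0.08310368]), 'joint_vel': array([-1.28971959e-03, -2.97856834e-05, -1.63202322e-03, -9.39394026e-04,
       -1.01306221e-03, -6.80386754e-04,  1.11583893e-03]), 'joint_torque': array([-1.58980267e-03, -5.96006012e+01,  1.60510909e+00, -2.81418478e+01,
        1.23882067e-02,  1.80169260e-03,  2.96036518e-06]), 'eef_pos': array([ 0.21924593, -0.63839508,  0.23132063]), 'tool_rot': array([-1.99266317e-06,  9.86355516e-01,  1.64629267e-01,  1.64159202e-05]), 'contact_force': array([ 0.1232865 , -0.25294913, -0.31553466]), 'torque': array([0.01327225, 0.00360165, 0.01708323]), 'grasp_force': 0.0, 'gripper_width': 1.0036942229199581}
```

View pics/scene0.png

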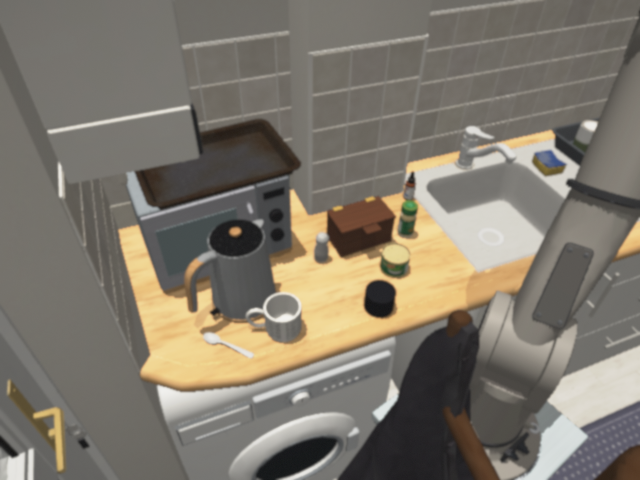

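```bash
python3 - <<'E'
import cv2
i=cv2.imread('pics/top0.png')[180:400,220:500]; cv2.imwrite('pics/topc.png',cv2.resize(i,None,fx=2.7,fy=2.7,interpolation=cv2.INTER_CUBIC))
E
```

```text
(no output)
```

View pics/topc.png

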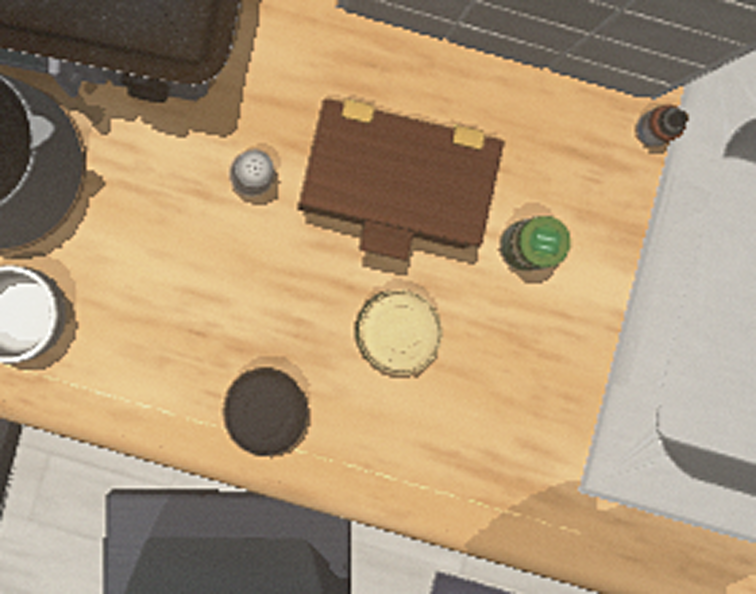

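The right tin is the one with the green label, at scene (395,260) and top (370,305). Its look-alike is the black tin at scene (379,299) and top (318,333), which I'll leave alone. The spice jar is to the right of the box (-y) and the tab faces down in the top view. The close crop confirms the choice.

```bash
python3 - <<'E'
from h import *
P=lambda x,y,z:pix2w('top',220+(x+.5)/2.7-.5,180+(y+.5)/2.7-.5,z)
c=[P(325,100,.1),P(502,140,.1),P(483,245,.1),P(300,207,.1)]
for p in c: print('lid',p.round(4))
print([np.linalg.norm(c[i]-c[(i+1)%4]).round(3) for i in range(4)])
e=(c[0]-c[1])+(c[3]-c[2]); yaw=np.arctan2(-e[0],e[1]); ctr=sum(c)/4; print('yaw',yaw,'ctr',ctr)
print('tab',P(386,262,.095))
Rz=np.array([[np.cos(yaw),-np.sin(yaw)],[np.sin(yaw),np.cos(yaw)]])
for n,p in dict(tin=P(399,333,.058),black=P(267,411,.058),jar=P(546,240,.106),mill=P(254,170,.09)).items(): print(n,p.round(4),'box frame',(Rz.T@(p-ctr)[:2]).round(4))
print('tin scene',pix2w('scene',395.5,253,.058))
i=imaging.read_camera('scene')
cr=cv2.resize(i[170:300,300:440],None,fx=4,fy=4,interpolation=cv2.INTER_CUBIC);cv2.imwrite('pics/sc.png',cr[:,:,::-1])
print('edge of sink', P(620,330,0),P(582,490,0),'front',P(330,420,0) )
E
```

```text
lid [ 0.6247 -0.0813  0.1   ]
lid [ 0.5928 -0.2374  0.1   ]
lid [ 0.5004 -0.2212  0.1   ]
lid [ 0.5301 -0.0611  0.1   ]
[np.float64(0.159), np.float64(0.094), np.float64(0.163), np.float64(0.097)]
yaw -0.19242396535137066 ctr [ 0.56199693 -0.15024501  0.1       ]
tab [ 0.48404963 -0.13716812  0.095     ]
tin [ 0.4222 -0.1531  0.058 ] box frame [-0.1367 -0.0295]
black [ 0.3514 -0.0366  0.058 ] box frame [-0.2285  0.0712]
jar [ 0.5056 -0.275   0.106 ] box frame [-0.0315 -0.1333]
mill [ 0.5625 -0.0204  0.09  ] box frame [-0.0243  0.1276]
tin scene [ 0.42251981 -0.15460352  0.058     ]
edge of sink [ 0.42800674 -0.36618193  0.        ] [ 0.28049417 -0.33016315  0.        ] front [ 0.34011763 -0.09600557  0.        ]
```

View pics/sc.png

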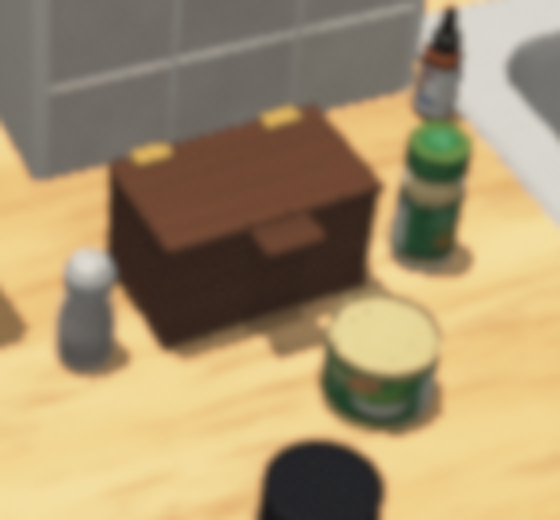

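drive_tool(
  series=[
    [0,0,0,7.5,1],
    [0,0,0,7.5,1],
    [0,0,0,7.5,1],
    [0,0,0,7.5,1],
    [0,0,0,0,1],
    [0,0,0,0,1],
  ],
)

```text
t: 1.25
eef_pos: [0.2194, -0.6384, 0.2313]
tool_rot: [0.0, 0.996, -0.094, -0.0]
contact_force: [0.5, -0.1, 0.1]
gripper_width: 0.0
grasp_force: 0.0
```

```bash
cat >> h.py <<'E'
YAW=-0.192; C=np.array([.562,-.150])
Rz=R.from_euler('z',YAW).as_matrix()[:2,:2]
def goto(bx,by,z):
    "tool-axes shift (cm) to box-frame target; also prints state"
    o=readout.get_obs(); q=o['tool_rot']; M=R.from_quat([q[1],q[2],q[3],q[0]]).as_matrix()
    T=np.r_[C+Rz@[bx,by],z]; print('t',round(o['t'],2),'tcp box',(Rz.T@(o['eef_pos'][:2]-C)).round(4),o['eef_pos'].round(4),'F',o['contact_force'].round(2),'yaw',np.arctan2(M[1,0],M[0,0]).round(3),'w',o['gripper_width'].round(2))
    print('target',T.round(4),'shift cm',(M.T@(T-o['eef_pos'])*100).round(2))
E
python3 -c "
from h import *
goto(-.137,.048,.231)"
```

```text
Traceback (most recent call last):
  File "h.py", line 16, in goto
    T=np.r_[C+Rz@[bx,by],z]; print('t',round(o['t'],2),'tcp box',(Rz.T@(o['eef_pos'][:2]-C)).round(4),o['eef_pos'].round(4),'F',o['contact_force'].round(2),'yaw',np.arctan2(M[1,0],M[0,0]).round(3),'w',o['gripper_width'].round(2))
                                                                                                                                                                                                         ^^^^^^^^^^^^^^^^^^^^^^^^
AttributeError: 'float' object has no attribute 'round'
```

```bash
sed -i "s/,'w',o\['gripper_width'\].round(2)//" h.py
python3 -c "
from h import *
goto(-.137,.048,.231)"
```

```text
t 1.25 tcp box [-0.2431 -0.5448] [ 0.2194 -0.6384  0.2313] F [ 0.54 -0.06  0.07] yaw -0.189
target [ 0.4367 -0.0767  0.231 ] shift cm [ 1.078e+01 -5.925e+01  3.000e-02]
```

drive_tool(
  series=[
    [1.35,-3.7,0,0,1],
    [1.35,-3.7,0,0,1],
    [1.35,-3.7,0,0,1],
    [1.35,-3.7,0,0,1],
    [1.35,-3.7,0,0,1],
    [1.35,-3.7,0,0,1],
    [1.35,-3.7,0,0,1],
    [1.35,-3.7,0,0,1],
  ],
)

```text
t: 2.05
eef_pos: [0.3826, -0.3673, 0.2316]
tool_rot: [0.0, 0.996, -0.095, 0.0]
contact_force: [1.0, 0.2, 0.6]
gripper_width: 0.002
grasp_force: 0.0
```

drive_tool(
  series=[
    [0,-3.7,0,0,1],
    [0,-3.7,0,0,1],
    [0,-3.7,0,0,1],
    [0,-3.7,0,0,1],
    [0,-3.7,0,0,1],
    [0,-3.7,0,0,1],
    [0,-3.7,0,0,1],
    [0,-3.7,0,0,1],
  ],
)

```text
t: 2.85
eef_pos: [0.4389, -0.0768, 0.2317]
tool_rot: [0.0, 0.995, -0.095, 0.001]
contact_force: [0.6, -0.0, -0.1]
gripper_width: 0.001
grasp_force: 0.0
```

```bash
python3 -c "
from h import *
goto(-.137,.048,.025)"
```

```text
t 2.85 tcp box [-0.1348  0.0484] [ 0.4389 -0.0768  0.2317] F [ 0.61 -0.03 -0.12] yaw -0.19
target [ 0.4367 -0.0767  0.025 ] shift cm [-0.24  0.03 20.67]
```

drive_tool(
  series=[
    [-0.2,0,4,0,1],
    [0,0,4,0,1],
    [0,0,4,0,1],
    [0,0,3.5,0,1],
    [0,0,2.5,0,1],
    [0,0,1.5,0,1],
    [0,0,1.0,0,1],
    [0,0,0,0,1],
  ],
)

```text
t: 3.65
eef_pos: [0.4363, -0.0776, 0.0256]
tool_rot: [-0.0, 0.995, -0.095, -0.001]
contact_force: [-0.1, -0.1, 0.0]
gripper_width: 0.002
grasp_force: 0.0
```

```bash
python3 -c "
from h import *
goto(-.137,-.072,.025)"
```

```text
t 3.65 tcp box [-0.1372  0.0471] [ 0.4363 -0.0776  0.0256] F [-0.14 -0.11  0.05] yaw -0.191
target [ 0.4138 -0.1945  0.025 ] shift cm [1.000e-02 1.191e+01 6.000e-02]
```

drive_tool(
  series=[
    [0,1,0,0,1],
    [0,0.8,0,0,1],
    [0,0.8,0,0,1],
    [0,0.8,0,0,1],
    [0,0.8,0,0,1],
    [0,0.8,0,0,1],
    [0,0.8,0,0,1],
    [0,0.8,0,0,1],
  ],
)

```text
t: 4.45
eef_pos: [0.4241, -0.1429, 0.0264]
tool_rot: [-0.0, 0.995, -0.096, 0.0]
contact_force: [1.0, 3.9, 3.2]
gripper_width: -0.004
grasp_force: 2.0
```

```bash
cat > tin.py <<'E'
from h import *
import sys
b=imaging.read_camera('top'); cv2.imwrite('pics/'+sys.argv[1]+'.png',cv2.resize(b[180:400,220:500],None,fx=2.7,fy=2.7,interpolation=cv2.INTER_CUBIC)[:,:,::-1])
s=imaging.read_camera('scene')
for n,z in (('top',.055),('scene',.03)):
    for d in imaging.cut_out('tin',n): 
        p=pix2w(n,*d['centre'],z); print(n,d['conf'],d['mask'].sum(),'box',(Rz.T@(p[:2]-C)).round(4))
goto(-.137,-.072,.025)
E
python3 tin.py t1
```

```text
top 0.76 815 box [-0.2314  0.0752]
top 0.17 418 box [-0.0252 -0.1318]
scene 0.83 1056 box [-0.2278  0.0712]
scene 0.73 634 box [-0.1482 -0.0635]
scene 0.39 6425 box [0.0102 0.3523]
t 4.65 tcp box [-0.1374 -0.0199] [ 0.4233 -0.1433  0.026 ] F [-0.23 -0.9  -0.02] yaw -0.194
target [ 0.4138 -0.1945  0.025 ] shift cm [0.05 5.21 0.1 ]
```

View pics/t1.png

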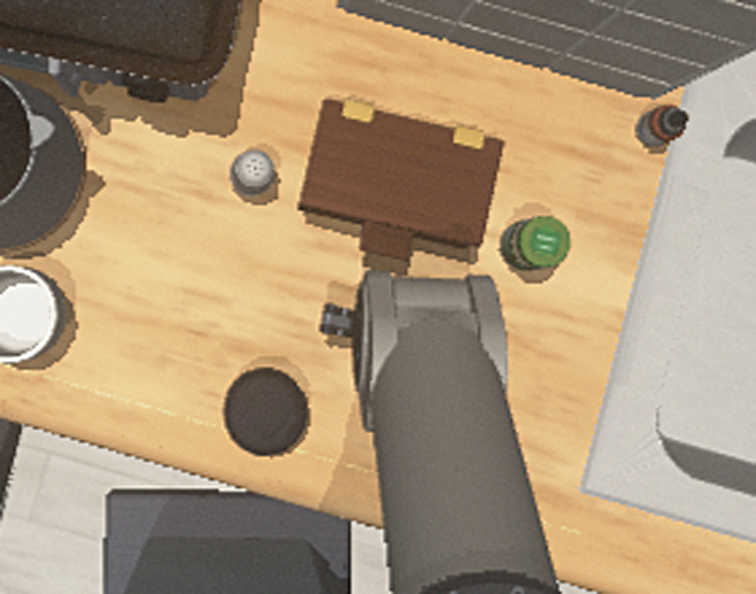

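The arm at (430,350) hides the tin in the top view. The box, tab and jar haven't moved. I'll carry on pushing.

drive_tool(
  series=[
    [0,0.8,0,0,1],
    [0,0.8,0,0,1],
    [0,0.8,0,0,1],
    [0,0.8,0,0,1],
    [0,0.8,0,0,1],
    [0,0.8,0,0,1],
    [0,0.7,0,0,1],
    [0,0,0,0,1],
  ],
)

```text
t: 5.45
eef_pos: [0.4131, -0.198, 0.0263]
tool_rot: [0.0, 0.995, -0.097, -0.0]
contact_force: [0.9, -0.7, 0.2]
gripper_width: 0.002
grasp_force: 0.0
```

drive_tool(
  series=[
    [0,-2,0,0,1],
    [0,-3,0,0,1],
    [0,-3,0,0,1],
    [0,-3,0,0,1],
    [0,-3,0,0,1],
  ],
)

```text
t: 5.95
eef_pos: [0.4406, -0.0581, 0.0264]
tool_rot: [0.0, 0.995, -0.096, 0.0]
contact_force: [-0.7, -0.2, -0.1]
gripper_width: 0.002
grasp_force: 0.0
```

```bash
python3 tin.py t2; python3 -c "
import cv2
from h import *
i=imaging.read_camera('scene');cv2.imwrite('pics/s2.png',cv2.resize(i[160:340,280:500],None,fx=3,fy=3,interpolation=cv2.INTER_CUBIC)[:,:,::-1])"
```

```text
top 0.74 3108 box [-0.0012  0.0068]
top 0.68 814 box [-0.1412 -0.1306]
top 0.58 273 box [-0.2409  0.0962]
scene 0.78 999 box [-0.2264  0.069 ]
scene 0.65 837 box [-0.138  -0.1231]
t 6.15 tcp box [-0.1367  0.0665] [ 0.4405 -0.0586  0.0263] F [ 0.05  0.03 -0.09] yaw -0.191
target [ 0.4138 -0.1945  0.025 ] shift cm [-0.04 13.85  0.14]
```

View pics/s2.png

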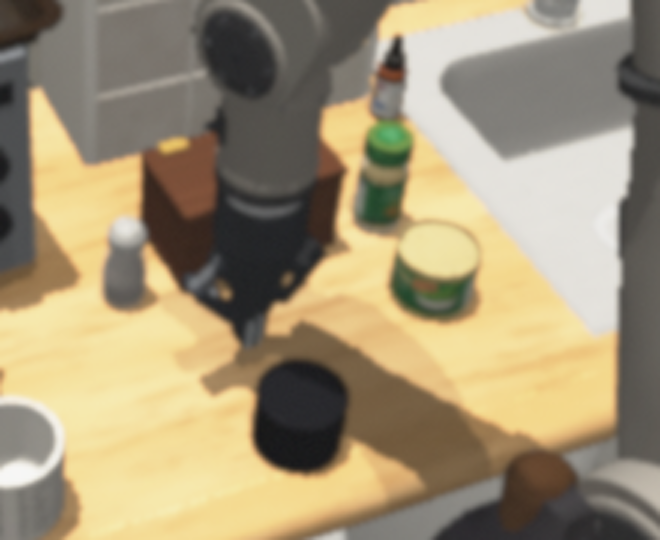

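The tin is upright on the jar's side, at crop (435,265) and box y of about -0.127, and the box and jar haven't moved. The arm only tilts about the vertical, so I'll press the finger against the tab's front edge and carry it up by friction along the arc.

drive_tool(
  series=[
    [0,0,-2.4,0,1],
    [0,2,-1,0,1],
    [0,2.6,0,0,1],
    [1.5,2,0,0,1],
    [1.5,0,0,0,1],
    [0.4,0,0,0,1],
    [0,0,0,0,1],
  ],
)

```text
t: 6.9
eef_pos: [0.461, -0.131, 0.0602]
tool_rot: [0.0, 0.995, -0.097, -0.0]
contact_force: [-0.1, -0.5, -0.1]
gripper_width: 0.002
grasp_force: 0.0
```

drive_tool(
  series=[
    [0.4,0,0,0,1],
    [0.3,0,0,0,1],
    [0,0,0,0,1],
  ],
)

```text
t: 7.2
eef_pos: [0.4682, -0.1314, 0.0603]
tool_rot: [-0.0, 0.995, -0.096, 0.0]
contact_force: [-0.5, -0.0, -0.3]
gripper_width: -0.002
grasp_force: 0.0
```

```bash
python3 -c "
from h import *
goto(-.0865,0,.06)"
```

```text
t 7.2 tcp box [-0.0956  0.0004] [ 0.4682 -0.1314  0.0603] F [-0.49 -0.05 -0.34] yaw -0.192
target [ 0.4771 -0.1335  0.06  ] shift cm [0.91 0.04 0.03]
```

drive_tool(
  series=[
    [0.3,0,0,0,1],
    [0.2,0,0,0,1],
    [0,0,0,0,1],
  ],
)

```text
t: 7.5
eef_pos: [0.4732, -0.1326, 0.0603]
tool_rot: [0.0, 0.995, -0.096, 0.0]
contact_force: [-0.4, -0.5, -0.7]
gripper_width: -0.004
grasp_force: 0.0
```

drive_tool(
  series=[
    [0.2,0,0,0,1],
    [0,0,0,0,1],
  ],
)

```text
t: 7.7
eef_pos: [0.4751, -0.1331, 0.0603]
tool_rot: [0.0, 0.995, -0.096, 0.0]
contact_force: [0.7, 0.2, 0.6]
gripper_width: 0.001
grasp_force: 0.0
```

drive_tool(
  series=[
    [0.2,0,0,0,1],
    [0,0,0,0,1],
  ],
)

```text
t: 7.9
eef_pos: [0.4771, -0.1335, 0.0603]
tool_rot: [0.0, 0.995, -0.096, 0.0]
contact_force: [0.1, -0.3, -0.2]
gripper_width: 0.0
grasp_force: 0.0
```

drive_tool(
  series=[
    [0.2,0,0,0,1],
    [0,0,0,0,1],
  ],
)

```text
t: 8.1
eef_pos: [0.4791, -0.1338, 0.0603]
tool_rot: [-0.0, 0.995, -0.096, 0.0]
contact_force: [-0.2, -0.1, 0.6]
gripper_width: 0.004
grasp_force: 0.0
```

drive_tool(
  series=[
    [0.2,0,0,0,1],
    [0,0,0,0,1],
  ],
)

```text
t: 8.3
eef_pos: [0.4798, -0.134, 0.06]
tool_rot: [-0.0, 0.995, -0.096, -0.001]
contact_force: [-3.6, 0.4, 2.1]
gripper_width: -0.002
grasp_force: 1.6
```

drive_tool(
  series=[
    [0.05,0,-0.3,0,1],
    [0.05,0,-0.4,0,1],
    [0,0,0,0,1],
  ],
)

```text
t: 8.6
eef_pos: [0.4809, -0.1343, 0.0675]
tool_rot: [0.0, 0.995, -0.096, -0.001]
contact_force: [-4.8, 0.5, -0.5]
gripper_width: 0.002
grasp_force: 2.6
```

```bash
cat > look.py <<'E'
from h import *
import sys
i=imaging.read_camera('scene');cv2.imwrite('pics/'+sys.argv[1]+'.png',cv2.resize(i[140:320,280:480],None,fx=3.3,fy=3.3,interpolation=cv2.INTER_CUBIC)[:,:,::-1])
goto(-.0838,0,.06)
E
python3 look.py l1
```

```text
t 8.65 tcp box [-0.0826 -0.0001] [ 0.4809 -0.1343  0.0673] F [-4.78  0.53  0.2 ] yaw -0.193
target [ 0.4797 -0.134   0.06  ] shift cm [-0.12 -0.01  0.73]
```

View pics/l1.png

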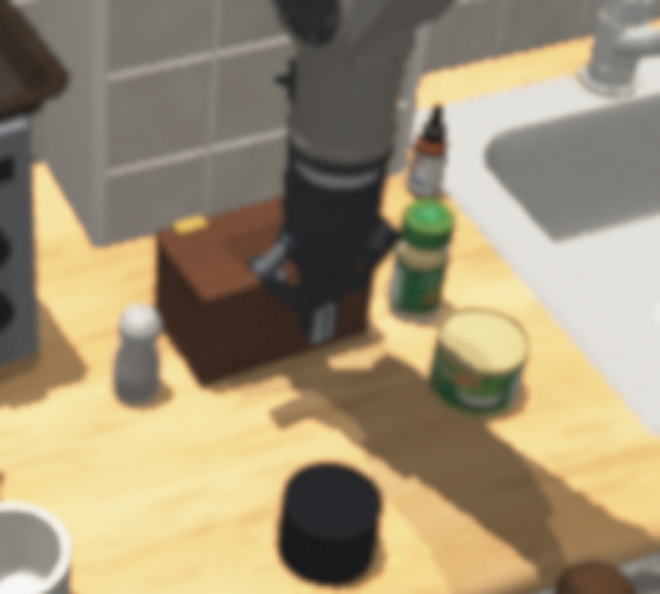

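drive_tool(
  series=[
    [0.03,0,-0.4,0,1],
    [0.06,0,-0.4,0,1],
    [0.08,0,-0.4,0,1],
    [0,0,0,0,1],
  ],
)

```text
t: 9.05
eef_pos: [0.4832, -0.1348, 0.0797]
tool_rot: [0.0, 0.995, -0.096, -0.0]
contact_force: [-4.8, 1.3, 0.3]
gripper_width: 0.004
grasp_force: 2.6
```

```bash
python3 look.py l2
```

```text
t 9.1 tcp box [-0.0805 -0.0001] [ 0.483  -0.1347  0.0794] F [-5.18  0.54 -0.02] yaw -0.193
target [ 0.4797 -0.134   0.06  ] shift cm [-0.33 -0.01  1.94]
```

View pics/l2.png

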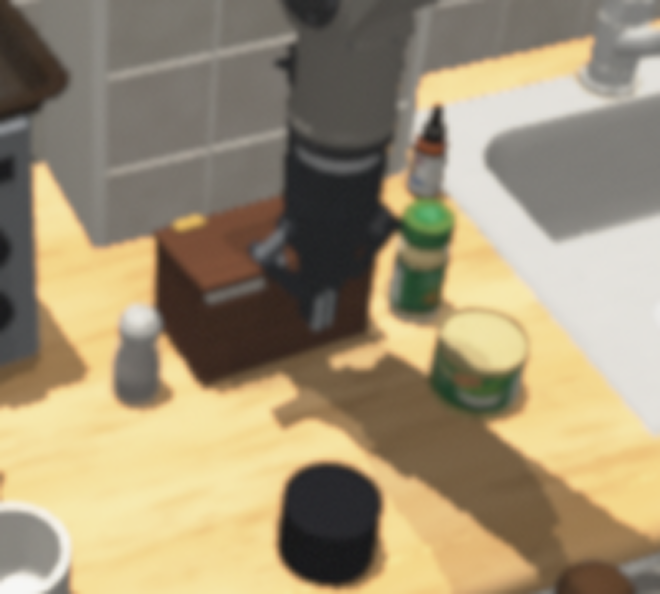

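The light gap at (235,290) shows the lid lifting with the finger, so I'll follow the arc.

drive_tool(
  series=[
    [0.1,0,-0.5,0,1],
    [0.11,0,-0.5,0,1],
    [0.14,0,-0.5,0,1],
    [0.16,0,-0.5,0,1],
  ],
)

```text
t: 9.5
eef_pos: [0.4879, -0.1358, 0.0994]
tool_rot: [0.0, 0.995, -0.096, -0.0]
contact_force: [-4.5, -0.1, 1.1]
gripper_width: 0.001
grasp_force: 2.5
```

drive_tool(
  series=[
    [0.19,0,-0.5,0,1],
    [0.21,0,-0.5,0,1],
    [0.24,0,-0.5,0,1],
    [0.26,0,-0.5,0,1],
  ],
)

```text
t: 9.9
eef_pos: [0.497, -0.1377, 0.1197]
tool_rot: [0.0, 0.995, -0.096, -0.0]
contact_force: [-4.3, -0.2, 2.4]
gripper_width: -0.004
grasp_force: 2.4
```

```bash
python3 look.py l3
```

```text
t 9.95 tcp box [-0.0651 -0.0003] [ 0.4981 -0.1379  0.1205] F [-3.7  -0.73  2.38] yaw -0.193
target [ 0.4797 -0.134   0.06  ] shift cm [-1.88 -0.03  6.05]
```

View pics/l3.png

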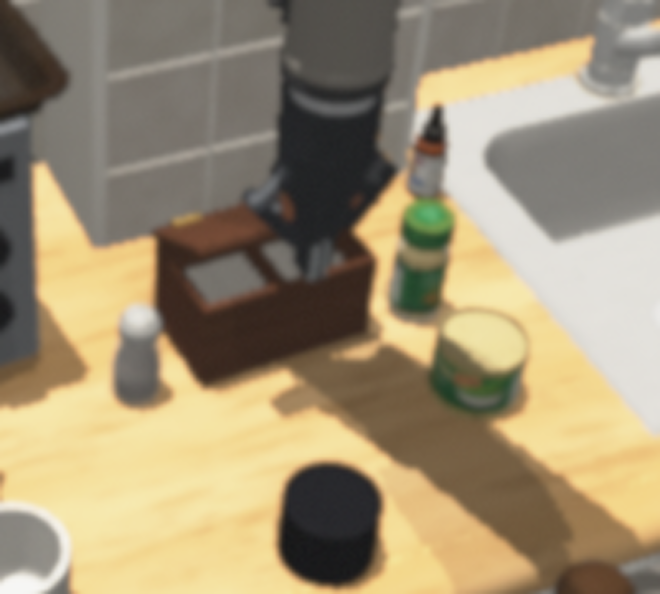

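The lid is well up, with the open box visible at (225,280). I'll continue along the arc.

drive_tool(
  series=[
    [0.3,0,-0.5,0,1],
    [0.33,0,-0.5,0,1],
    [0.36,0,-0.5,0,1],
    [0.41,0,-0.5,0,1],
    [0.45,0,-0.5,0,1],
  ],
)

```text
t: 10.45
eef_pos: [0.5158, -0.1414, 0.1449]
tool_rot: [0.0, 0.995, -0.096, 0.0]
contact_force: [-1.9, -0.1, 0.8]
gripper_width: -0.003
grasp_force: 0.9
```

drive_tool(
  series=[
    [0.5,0,-0.5,0,1],
    [0.57,0,-0.5,0,1],
    [0.65,0,-0.5,0,1],
    [0.75,0,-0.5,0,1],
    [0.9,0,-0.5,0,1],
  ],
)

```text
t: 10.95
eef_pos: [0.5493, -0.1474, 0.1697]
tool_rot: [-0.0, 0.995, -0.096, 0.0]
contact_force: [-0.5, -0.0, -0.7]
gripper_width: -0.003
grasp_force: 0.1
```

```bash
python3 look.py l4
```

```text
t 11.0 tcp box [-0.0108  0.0003] [ 0.5514 -0.1477  0.1707] F [1.45 0.21 0.31] yaw -0.193
target [ 0.4797 -0.134   0.06  ] shift cm [-7.33  0.03 11.05]
```

View pics/l4.png

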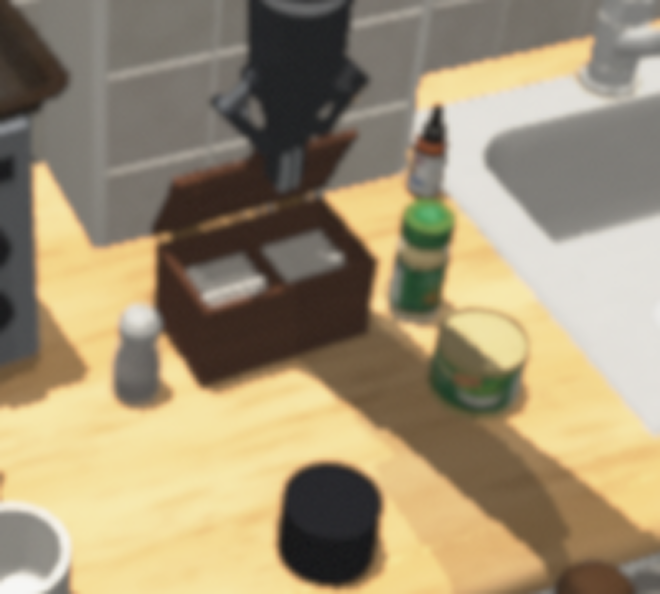

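The lid stands at about 65°, with the fingertip under it at (290,180). Now I'll push it over.

drive_tool(
  series=[
    [0.8,0,-0.4,0,1],
    [0.8,0,-0.4,0,1],
    [0.8,0,-0.2,0,1],
    [0.8,0,0,0,1],
    [0.8,0,0,0,1],
    [0.6,0,0,0,1],
    [0.5,0,0,0,1],
    [0.4,0,0,0,1],
  ],
)

```text
t: 11.8
eef_pos: [0.6028, -0.158, 0.1791]
tool_rot: [-0.0, 0.995, -0.096, -0.0]
contact_force: [0.1, 0.2, 0.3]
gripper_width: -0.004
grasp_force: 0.0
```

drive_tool(
  series=[
    [0.4,0,0,0,1],
    [0,0,0,0,1],
    [0,0,0,0,1],
  ],
)

```text
t: 12.1
eef_pos: [0.6062, -0.1587, 0.1792]
tool_rot: [-0.0, 0.995, -0.096, -0.0]
contact_force: [-0.4, -0.3, 0.5]
gripper_width: -0.003
grasp_force: 0.0
```

```bash
python3 look.py l5
```

```text
t 12.15 tcp box [ 0.045  -0.0001] [ 0.6062 -0.1587  0.1793] F [ 1.29 -0.1   0.62] yaw -0.193
target [ 0.4797 -0.134   0.06  ] shift cm [-12.88  -0.    11.93]
```

View pics/l5.png

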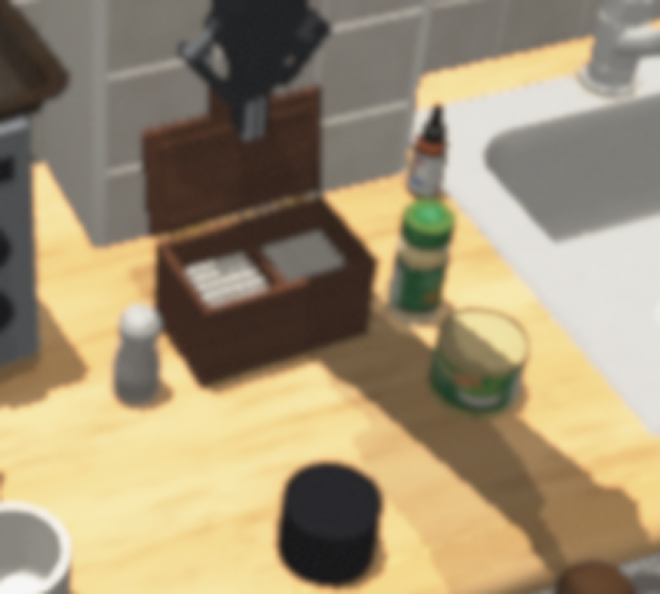

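The lid stands upright and leans back, and the finger feels no load. I'll go 8 mm further to be sure, then back off and check by numbers.

drive_tool(
  series=[
    [0.4,0,0,0,1],
    [0.4,0,0,0,1],
    [0,0,0,0,1],
    [0,0,0,0,1],
  ],
)

```text
t: 12.55
eef_pos: [0.6143, -0.1602, 0.1792]
tool_rot: [-0.0, 0.995, -0.096, -0.0]
contact_force: [-0.7, -0.2, -0.5]
gripper_width: 0.001
grasp_force: 0.0
```

drive_tool(
  series=[
    [-1,0,0,0,1],
    [-2,0,0,0,1],
    [-3,0,-1,0,1],
    [-4,0,-2,0,1],
    [-4,0,-2,0,1],
    [-3,0,0,0,1],
    [0,0,0,0,1],
    [0,0,0,0,1],
  ],
)

```text
t: 13.35
eef_pos: [0.4468, -0.1277, 0.2297]
tool_rot: [0.0, 0.995, -0.096, 0.001]
contact_force: [0.4, 0.3, -0.5]
gripper_width: 0.003
grasp_force: 0.0
```

```bash
python3 tin.py end; python3 - <<'E'
from h import *
# predicted lid panel mask in scene for various angles vs. seen lid mask
def quad(th):
    P=[]
    for y,r in ((-.08,0),(-.08,.095),(-.022,.095),(-.022,.123),(.022,.123),(.022,.095),(.08,.095),(.08,0)):
        b=np.array([.0475-r*np.cos(th),y]); P.append(np.r_[C+Rz@b,.088+r*np.sin(th)])
    return w2pix('scene',P)
for d in imaging.cut_out('tea_lid','scene'):
    m=d['mask']; ys=np.where(m)[0]; print('lid',d['conf'],d['centre'],m.sum(),'top row',ys.min())
for th in (1.3,1.5,1.6,1.7,1.8): q=quad(th); print(th,'corners L,R,tab',q[6].round(1),q[1].round(1),q[4].round(1))
i=imaging.read_camera('scene'); g=i.astype(int)
for col in (330,335,365,370): print(col,[(r,tuple(g[r,col])) for r in range(166,190,2)])
E
```

```text
top 0.95 753 box [-0.2265  0.0679]
top 0.59 4106 box [ 0.0393 -0.0021]
top 0.34 4487 box [-0.0653  0.3689]
scene 0.78 828 box [-0.1399 -0.1263]
scene 0.73 1017 box [-0.226   0.0721]
scene 0.44 279 box [-0.1825  0.4597]
t 13.55 tcp box [-0.1161  0.0002] [ 0.448  -0.1276  0.2291] F [-0.7   0.3  -0.33] yaw -0.193
target [ 0.4138 -0.1945  0.025 ] shift cm [-2.08  7.23 20.4 ]
lid 0.81 [351.3, 189.9] 1837 top row 162
1.3 corners L,R,tab [331.3 192.5] [385. 177.] [353.3 179.9]
1.5 corners L,R,tab [328.  187.4] [381.5 172.2] [348.9 173.4]
1.6 corners L,R,tab [326.4 185.3] [379.7 170.2] [346.7 170.8]
1.7 corners L,R,tab [324.8 183.5] [377.9 168.6] [344.4 168.5]
1.8 corners L,R,tab [323.2 182. ] [376.1 167.3] [342.2 166.8]
330 [(166, (np.int64(119), np.int64(114), np.int64(107))), (168, (np.int64(120), np.int64(116), np.int64(108))), (170, (np.int64(119), np.int64(114), np.int64(107))), (172, (np.int64(119), np.int64(113), np.int64(106))), (174, (np.int64(118), np.int64(113), np.int64(105))), (176, (np.int64(116), np.int64(107), np.int64(98))), (178, (np.int64(106), np.int64(77), np.int64(62))
[... 1433 characters left out ...]
.int64(49), np.int64(36))), (188, (np.int64(70), np.int64(48), np.int64(36)))]
370 [(166, (np.int64(115), np.int64(102), np.int64(93))), (168, (np.int64(97), np.int64(69), np.int64(55))), (170, (np.int64(69), np.int64(53), np.int64(48))), (172, (np.int64(82), np.int64(84), np.int64(86))), (174, (np.int64(104), np.int64(107), np.int64(110))), (176, (np.int64(85), np.int64(86), np.int64(88))), (178, (np.int64(62), np.int64(52), np.int64(50))), (180, (np.int64(67), np.int64(46), np.int64(36))), (182, (np.int64(72), np.int64(48), np.int64(36))), (184, (np.int64(73), np.int64(49), np.int64(36))), (186, (np.int64(71), np.int64(47), np.int64(35))), (188, (np.int64(70), np.int64(47), np.int64(35)))]
```

The lid's top edge at column 330 lies at row 178, which fits 1.8 rad (its stop). The tin is at box y of -0.126 and the arm is clear.

```bash
python3 -c "
from h import *
print(hand_in())"
```

```text
the job is handed in; nothing more can be done
None
```

The job is handed in at about 13.6 s; no verdict came back, but my last camera check showed the tin upright beside the box on the spice jar's side (centre about 126 mm from the box's centre line), the lid leaning back at its stop, and the arm touching nothing.

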